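# Feed a spectacle carrier through the swing flap of a polishing lane

### The arm

A 6-joint arm with a two-finger parallel gripper is mounted at the origin on the work surface. World frame = base frame: x ahead of the robot, y to its left, z up, the work surface at z = 0. Lengths are in m, angles in rad, forces in N, time in s.
With the tool pointing down it reaches from about 0.25 to 0.775 m from the base axis. Payload 4 kg.
Tool frame: the origin (TCP) lies at the very end of the fingers, on their centre line; the grasp point (between the pads) lies 19 mm behind it; z points along the fingers, y is the line along which they close (so a half turn about z gives the same grasp; the last joint's range is limited). The gripper opens to 94 mm and grips with 3 to 60 N. Pads are 16 mm wide; open, the fingers measure 119 mm over their backs; the gripper's body (75 mm by 177 mm) begins 78 mm behind the grasp point.
Start: joints at [1.017, 0.087, 1.371, -0, 1.684, -0.103], TCP at [0.24, 0.495, 0.206] pointing down, gripper open.
Joint ranges: [-3.1, 3.1], [-0.76, 2.03], [0.27, 2.55], [-1.08, 4.22], [0.17, 2.65], [-2.57, 2.57]. Speed limits (rad/s): [2.79, 2.79, 3.14, 3.14, 3.14, 3.14].

### API

Orientations are given as a unit quaternion [w, x, y, z].
In Python, from bench import ctrl, vision, order gives the robot as it stands.
- The arm moves only by the tool move_arm, never from a script. Its arguments are lists of equal length, an entry for each row: "jaw": the opening, from -1 (shut) to 1 (fully open), so that 0 is half open; "delta_pos": the shift along the tool's x, y, z normalised to -1 to 1, where 1 is 1 m, a list of three; "yaw": the turn about the tool's z normalised to -1 to 1, where 1 is 90 degrees. A call has 1 to 10 rows; each row shifts and turns the commanded pose from where the row before left it, along the tool's axes as they then stand; what a row does not reach is not made up. A row lasts 1/8 s, in which the tool goes at most 62.5 mm and 10.7 degrees, less where a joint would pass 70% of its speed; a pose out of reach is approached as far as the arm can. A call with a number of a shift or a turn outside -1 to 1 is refused whole. A call with a gripper value outside its range is refused whole. The fingers move at their own pace and stop on an object; the grip force is fixed at half the most. Time passes only in rows, so rows that do not move let the fingers close. It gives the time, the measured TCP pose, the force, the opening and the grip force at its end, in the units of the state.
- ctrl.sense(): the state, without advancing time (a new reading comes with each control period).
- vision.grab_frame(name): name is "scene" or "top"; returns a dict with "frame" (420x560x3 uint8, red, green, blue), "camera_matrix" (3x3 intrinsics, pixels), "k1" (the pictures are not rectified: a ray, as slopes to the right and down, at radius r is drawn at 1 + k1 r^2 times it, then the intrinsics apply), "xyz" and "attitude" of the camera in the world. Camera axes: x right, y up, looking along -z (the intrinsics and any distortion apply to the point x, -y, -z); pixel columns grow to the right and rows downward; lengths in m; the calibration is good to about 2 mm. A picture is of the moment at which its call begins. There is no depth.
- order.close_job(): hands the job in; it is judged then, once.
Trained networks look in the newest picture that a camera, given by its name, has taken for a name from the list of things; names that differ only in an ending like _2 or _b are one class to them, and where a whole thing is asked for, a point or a joint stands for the part that bears it (a point fixed in the world has none). Each returns a list of dicts, best first, with "p" (0 to 1); they miss things now and then, are a little off and sometimes report something else, mostly with a low value. They report only what shows in the picture. A call takes as long as a camera call.
- vision.outline_of(query, camera): "pixels" (420x560 bool, what is visible of it) and "xy" ([column, row] in pixels, amid what is visible of it).
- vision.pinpoint(query, camera): "xy" ([column, row] in pixels: a listed point, or the origin of a listed thing).
The state is a dict: "time_s": time; "joint_positions": joint angles; "qvel": joint speeds; "effort": joint torques, N m; "tool_pos": TCP position; "orientation": TCP orientation; "ft_force": force on the tool from outside, world axes, zero at the start; "wrist_torque": the same for the moment, N m; "opening": finger opening in m; "grasp_force": force on a finger pad.
Only numpy, scipy, OpenCV 4.12 (cv2) and the standard library are available. Lean on these libraries where they do the work, as an engineer would, in place of code of your own. Each camera call takes 0.05 s, during which the arm holds its last target. There are 200 camera calls.

### The job

Pick up the grey carrier with the spectacle rims on it and set it down in the open mouth of the green feed lane, lined up with the lane and still in front of the orange flap. Then push it from behind, gently (never more than 20 N once it is at the flap), through the swing flap and on until it is fully home: it has pressed the red pin all the way in, flush with the stop, and bed it there with a steady push of about 15 N for a second. Take the hand out so that the flap falls shut behind the carrier, and leave the other things on the bench where they are.

Things in the scene. Friction and masses are not known exactly. Their poses are not given: they have to be found in the camera images.
- carrier_center (a point): Centre (17 mm above the underside) of the loose grey block carrying a pair of amber round rims on its top: 90 long (its own x) x 44 wide (y) x 34 mm high, its vertical edges rounded to 8 mm, both ends alike; 0.18 to 0.35 kg. Lift it across its 44 mm width. Starts on the bench.
- lane: Fixed feed lane: green base plate 120 mm wide, 8 mm thick, aluminium walls 36 mm high on it, open on top. Origin on the bench under the middle of the flap's gateway; x along the lane in the push direction, y left, z up. Plate from x = -185 to +215 mm; no walls from -185 to -75 (open mouth); funnel from 96 to 50 mm apart at -75 to -45; then 50 mm wide.
- gate (a point): Middle of the gateway, on top of the lane's plate (8 mm above the bench), axes as the lane's. No lintel: shut fingers can follow the carrier through from above. From here to 62 mm beyond, the left wall stands back to y = +34 mm for the open flap, tapering in to +25 mm at x = 95 mm. Between the walls there is no room to hold the carrier by its sides: push its rear end.
- lane_end (a point): Far end of the lane, on its plate at lane x = 205 mm. A dark steel stop block with the red pin stands between gate and end; its rigid face is set anywhere from x = +152 to +182 mm for each job and is not measured: find it by feel.
- flap (a joint): Orange swing flap, 52 mm long, 32 mm high, 4 mm thick, hung on an upright hinge at lane x = 0, y = +30 mm; 0 shut (across the lane), opens towards lane +x to 1.6 rad (along the left wall). A spring shuts it: 0.5 to 1.5 N at its tip to open it. It can only shut when nothing stands within 55 mm beyond the gateway.
- pin (a joint): Red pin, 12 mm across, in the middle of the stop's face, 18 mm above the lane's plate; 0 sticking out 8 mm, 0.008 m pressed flush, where the rigid stop face takes the push. It slides stiffly under about 5 N and stays where it is pushed; with the carrier's own rubbing (2 to 4 N) a push of 7 to 9 N moves both, so a push that keeps rising beyond that means the carrier is home.
- spare_center (a point): Bystander: centre of an empty blue carrier of the same size as the grey one, without rims. Leave alone.
- paste: Bystander: jar with red cap, 60 mm across, 60 mm high; origin at its foot.
- spray: Bystander: white bottle, 56 mm across, 140 mm high; origin at its foot.
- wheel: Bystander: spare white buffing wheel, 90 mm across, lying flat, 24 mm high.
- brush: Bystander: brush lying on the bench.
- cup: Bystander: white cup, 70 mm across, 70 mm high; origin at its foot.

How it is judged:
On the way, in this order (a step that is already met when the one before it is completed fails the run):
1. the carrier stands on the lane's plate in the mouth, lined up and in front of the shut flap (x of carrier_center in the frame of lane between -0.16 and -0.05 m and y of carrier_center in the frame of lane between -0.02 and 0.02 m and z of carrier_center in the frame of lane between 0.021 and 0.029 m and angle between the x axis of carrier_center and the x axis of lane, either way round below 0.25 rad and value of joint flap below 0.1 rad), for 0.2 s.
2. the carrier itself holds the flap open in the gateway (x of carrier_center in the frame of lane between -0.035 and 0.06 m and z of carrier_center in the frame of lane below 0.032 m and value of joint flap above 0.7 rad), for 0.1 s.
3. the carrier, home on the stop, is bedded with a steady push of 11 to 20 N (value of joint pin above 0.006 m and x of carrier_center in the frame of lane above 0.098 m and contact force between the fingers and carrier above 11 N), for 0.4 s.
At the end, for the whole second after the job is handed in: The red pin is pressed in by more than 6 of its 8 mm, the carrier lies flat in the lane beyond the flap (centre more than 98 mm past the gateway, within 12 mm of the lane's middle, turned less than 0.12 rad from it), at rest, and the flap is shut (under 0.1 rad) (value of joint pin above 0.006 m and x of carrier_center in the frame of lane above 0.098 m and y of carrier_center in the frame of lane between -0.012 and 0.012 m and z of carrier_center in the frame of lane below 0.029 m and angle between the x axis of carrier_center and the x axis of lane, either way round below 0.12 rad and angle between carrier_center's own z axis and vertical below 0.08 rad and value of joint flap below 0.1 rad and linear speed of carrier below 0.01 m/s); the robot touches nothing.
It fails at once if the carrier is pushed with more than 20 N at or beyond the flap (x of carrier_center in the frame of lane above -0.05 m and contact force between the fingers and carrier above 20 N).
It fails at once if the hand, not the carrier, pushes the pin in (value of joint pin above 0.003 m and x of carrier_center in the frame of lane below 0.09 m).
It fails at once if a bystander is moved by more than 30 mm (distance of any of spare_center, paste, spray, wheel, brush, cup from where it was at the start of the episode above 0.03 m).
It also fails if it takes over 72 s, if anything falls off the work surface, if the arm or the gripper's body presses on something with over 40 N, if the wrist force passes 120 N, or if a joint passes its speed limit or range.

## Working session

There is one attempt and no reset: what is moved stays moved. The work goes in short steps, Python scripts to look and compute and a tool call to move; the robot and the scene stay as the last step left them, time stands still between calls to the robot, and variables do not carry over. Pictures are saved under pics/ and viewed, at most 10 in all, crops included, and the job is handed in when it is done.

Besides the shell and the picture viewer there is one more tool, called by a JSON object that holds its "name" and its "arguments", one argument or row to a line. move_arm: Moves the arm, as the interface text tells. Scaled input: -1 to 1 covers 1 m each way for a shift and 90 degrees each way for a turn. Its arguments: {"type":"object","properties":{"jaw":{"type":"array","items":{"type":"number"}},"delta_pos":{"type":"array","items":{"type":"array","items":{"type":"number"}}},"yaw":{"type":"array","items":{"type":"number"}}},"required":["jaw","delta_pos","yaw"]}

```bash
mkdir -p pics; cat > h.py <<'E'
import numpy as np, cv2
from scipy.spatial.transform import Rotation as R
from bench import ctrl, vision, order
def ray(f,px):
    K=np.array(f["camera_matrix"]);d=np.array([(px[0]-K[0,2])/K[0,0],(px[1]-K[1,2])/K[1,1]])
    u=d.copy()
    for _ in range(20): u=d/(1+f["k1"]*(u@u))
    q=f["attitude"]; Rm=R.from_quat([q[1],q[2],q[3],q[0]]).as_matrix()
    return np.array(f["xyz"]),Rm@np.array([u[0],-u[1],-1])
def onz(f,px,z):
    o,d=ray(f,px); return o+d*(z-o[2])/d[2]
def proj(f,P):
    q=f["attitude"]; Rm=R.from_quat([q[1],q[2],q[3],q[0]]).as_matrix()
    c=Rm.T@(np.array(P)-f["xyz"]); u=np.array([c[0],-c[1]])/-c[2]; u=u*(1+f["k1"]*(u@u))
    K=np.array(f["camera_matrix"]); return np.array([K[0,0]*u[0]+K[0,2],K[1,1]*u[1]+K[1,2]])
def tool(s):
    q=s["orientation"]; return R.from_quat([q[1],q[2],q[3],q[0]]).as_matrix()
E
python3 - <<'E'
from h import *
np.set_printoptions(precision=4,suppress=True)
fs={}
for c in("scene","top"):
    f=vision.grab_frame(c);fs[c]=f;cv2.imwrite(f"pics/{c}0.png",f["frame"][:,:,::-1]);print(c,f["xyz"],f["attitude"])
    for n,z in(("carrier_center",.017),("spare_center",.017),("lane",0),("gate",.008),("lane_end",.008),("paste",0),("spray",0),("cup",0),("wheel",0),("brush",0)):
        for d in vision.pinpoint(n,c)[:2]: print(n,np.round(d["p"],2),np.round(d["xy"],1),onz(f,d["xy"],z))
    for d in vision.outline_of("carrier_center",c)[:2]:
        m=d["pixels"].astype(np.uint8);cs,_=cv2.findContours(m,0,1);k=max(cs,key=cv2.contourArea)
        w=np.array([onz(f,p[0],.034)[:2] for p in k],np.float32);print("outl",d["p"],d["xy"],cv2.minAreaRect(w))
s=ctrl.sense();print(s["tool_pos"],tool(s),s["time_s"],s["opening"])
E
```

```text
scene [1.367  0.7792 0.8174] [0.3477 0.1874 0.4191 0.8175]
carrier_center 0.65 [230.1 155. ] [ 0.4076 -0.2891  0.017 ]
spare_center 0.75 [185.3 176. ] [ 0.5826 -0.2896  0.017 ]
lane 0.64 [291.  217.1] [0.5013 0.0465 0.    ]
gate 0.84 [294.4 216.1] [0.5002 0.057  0.008 ]
lane_end 0.68 [345.  252.5] [0.5269 0.2422 0.008 ]
paste 0.64 [225.2 247.1] [0.7075 0.0155 0.    ]
spray 0.65 [407.6 313.5] [0.5876 0.4531 0.    ]
wheel 0.73 [267.7 273.9] [0.705  0.1566 0.    ]
wheel 0.21 [408.9 311.2] [0.5799 0.4516 0.    ]
brush 0.79 [164.2 204.8] [ 0.7005 -0.2359  0.    ]
brush 0.56 [226.5 157.7] [ 0.4068 -0.3071  0.    ]
outl 0.74 [230.0, 156.8] ((0.4400798976421356, -0.26132798194885254), (0.14127297699451447, 0.06449335068464279), 61.84683609008789)
outl 0.33 [301.6, 221.2] ((0.5263543128967285, 0.09068621695041656), (0.39164820313453674, 0.1370270550251007), 79.89860534667969)
top [0.4734 0.0217 1.2437] [-0.7062 -0.0343  0.0262  0.7067]
carrier_center 0.85 [412.  268.5] [ 0.4209 -0.2828  0.017 ]
carrier_center 0.47 [109.8 202.5] [0.5797 0.4455 0.017 ]
spare_center 0.59 [418.2 198.7] [ 0.588  -0.3012  0.017 ]
lane 0.98 [273.2 236.3] [0.4986 0.0483 0.    ]
gate 0.6 [274.  234.3] [0.5032 0.0462 0.008 ]
lane_end 0.57 [188.1 225.8] [0.5237 0.2541 0.008 ]
paste 0.97 [290.1 150. ] [0.71  0.007 0.   ]
spray 0.83 [108.3 203. ] [0.5799 0.4551 0.    ]
cup 0.76 [118.8 240.5] [0.4878 0.4264 0.    ]
wheel 0.7 [227.6 153.6] [0.7015 0.1606 0.    ]
brush 0.71 [387.5 157.9] [ 0.6903 -0.2323  0.    ]
outl 0.84 [411.5, 267.7] ((0.421845018863678, -0.2823981046676636), (0.09850964695215225, 0.04693984240293503), 67.59964752197266)
[0.2396 0.4951 0.2055] [[-0.9001  0.4357  0.0001]
 [ 0.4357  0.9001  0.0001]
 [-0.      0.0001 -1.    ]] 1.2 0.0938970094151441
```

View pics/top0.png

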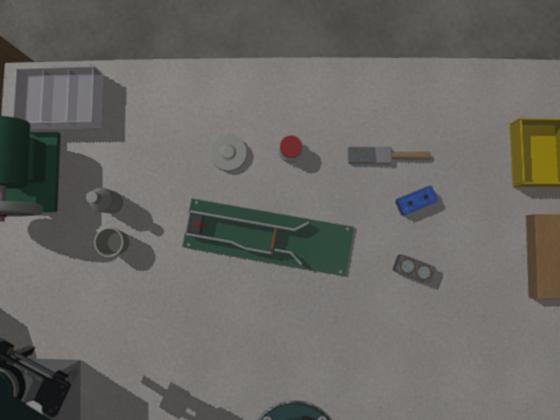

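```bash
python3 - <<'E'
from h import *
np.set_printoptions(precision=4,suppress=True)
f=vision.grab_frame("top");im=f["frame"]
# lane edges from green plate colour
hsv=cv2.cvtColor(im,cv2.COLOR_RGB2HSV)
m=cv2.inRange(hsv,(40,60,40),(90,255,255));cs,_=cv2.findContours(m,0,1)
for k in sorted(cs,key=cv2.contourArea)[::-1][:3]:
    w=np.array([onz(f,p[0],.008)[:2] for p in k],np.float32);print(cv2.contourArea(k),cv2.minAreaRect(w),cv2.boxPoints(cv2.minAreaRect(w)))
for n in("flap","pin"):
    for c in ("top",):
        for d in vision.outline_of(n,c)[:1]:
            ys,xs=np.nonzero(d["pixels"]); print(n,d["p"],d["xy"],xs.min(),xs.max(),ys.min(),ys.max(),onz(f,d["xy"],.04))
E
```

```text
4765.5 ((0.4972378611564636, 0.0615198016166687), (0.39648008346557617, 0.11716914921998978), 79.9776611328125) [[ 0.405  -0.1235]
 [ 0.5204 -0.1439]
 [ 0.5894  0.2465]
 [ 0.474   0.2669]]
1571.0 ((0.6597295999526978, 0.6509679555892944), (0.1297045201063156, 0.19731003046035767), 87.74162292480469) [[0.5586 0.5901]
 [0.7558 0.5823]
 [0.7609 0.7119]
 [0.5637 0.7197]]
1312.0 ((0.5057898163795471, 0.13537615537643433), (0.16873234510421753, 0.05444915220141411), 79.86383819580078) [[0.4641 0.0571]
 [0.5177 0.0475]
 [0.5474 0.2136]
 [0.4938 0.2232]]
flap 0.49 [270.8, 234.7] 274 275 230 238 [0.5015 0.0531 0.04  ]
pin 0.62 [201.9, 225.3] 195 205 221 227 [0.5236 0.2154 0.04  ]
```

The top view shows the grey carrier at about (416, 270), the lane with its mouth to the right, the flap at (275, 238) and the stop at (198, 225). The lane points about 80° in the world. The carrier lies at about 67.6°. I'll turn the tool first, then travel.

{"name": "move_arm", "arguments": {
  "jaw": [0.6,0.6,0.6,0.6,0.6,0.6,0.6,0.6,0.6,0.6],
  "delta_pos": [
    [0,0,0],
    [0,0,0],
    [0,0,0],
    [0,0,0],
    [0,0,0],
    [0,0,0],
    [0,0,0],
    [0,0,0],
    [0,0,0],
    [0,0,0]
  ],
  "yaw": [0.107,0.107,0.107,0.107,0.107,0.107,0.107,0.107,0.107,0]
}}

```text
time_s: 2.6
tool_pos: [0.2396, 0.4951, 0.2055]
orientation: [-0.0, 0.831, 0.556, 0.0]
ft_force: [-0.2, -0.7, 0.3]
opening: 0.0755
grasp_force: 0.0
```

{"name": "move_arm", "arguments": {
  "jaw": [0.6,0.6,0.6,0.6,0.6,0.6,0.6,0.6,0.6,0.6],
  "delta_pos": [
    [-0.0325,0.0232,0],
    [-0.0325,0.0232,0],
    [-0.0325,0.0232,0],
    [-0.0325,0.0232,0],
    [-0.0325,0.0232,0],
    [-0.0325,0.0232,0],
    [-0.0325,0.0232,0],
    [-0.0325,0.0232,0],
    [-0.0325,0.0232,0],
    [-0.0325,0.0232,0]
  ],
  "yaw": [0,0,0,0,0,0,0,0,0,0]
}}

```text
time_s: 3.85
tool_pos: [0.3297, 0.1048, 0.2057]
orientation: [0.0, 0.83, 0.557, 0.001]
ft_force: [0.5, 0.7, 0.0]
opening: 0.0751
grasp_force: 0.0
```

{"name": "move_arm", "arguments": {
  "jaw": [0.6,0.6,0.6,0.6,0.6,0.6,0.6,0.6,0.6,0.6],
  "delta_pos": [
    [-0.0325,0.0232,0],
    [-0.0325,0.0232,0],
    [-0.0325,0.0232,0],
    [-0.0325,0.0232,0],
    [-0.0325,0.0232,0],
    [-0.0325,0.0232,0],
    [-0.0325,0.0232,0],
    [-0.0325,0.0232,0],
    [-0.0325,0.0232,0],
    [-0.0325,0.0232,0]
  ],
  "yaw": [0,0,0,0,0,0,0,0,0,0]
}}

```text
time_s: 5.1
tool_pos: [0.4198, -0.2844, 0.2056]
orientation: [0.0, 0.831, 0.557, 0.0]
ft_force: [0.8, -0.2, 0.2]
opening: 0.0753
grasp_force: 0.0
```

```bash
python3 - <<'E'
from h import *
np.set_printoptions(precision=4,suppress=True)
f=vision.grab_frame("scene");im=f["frame"].copy()
c=np.array([.4215,-.2824]);a=np.deg2rad(67.6);u=np.array([np.cos(a),np.sin(a)]);v=np.array([-u[1],u[0]])
for z in(0,.034):
    P=[proj(f,[*(c+i*.045*u+j*.022*v),z]) for i,j in((1,1),(1,-1),(-1,-1),(-1,1))]
    cv2.polylines(im,[np.round(np.array(P)).astype(int)],True,(255,0,255),1)
# lane
o=np.array([.4955,.0467]);a=np.deg2rad(80);u=np.array([np.cos(a),np.sin(a)]);v=np.array([-u[1],u[0]])
P=[proj(f,[*(o+i*u+j*v),.008]) for i,j in((-.185,.06),(.215,.06),(.215,-.06),(-.185,-.06))]
cv2.polylines(im,[np.round(np.array(P)).astype(int)],True,(255,0,255),1)
cv2.imwrite("pics/s1.png",cv2.resize(im[110:320,130:410,::-1],None,fx=2.8,fy=2.8))
E
```

```text
(no output)
```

View pics/s1.png

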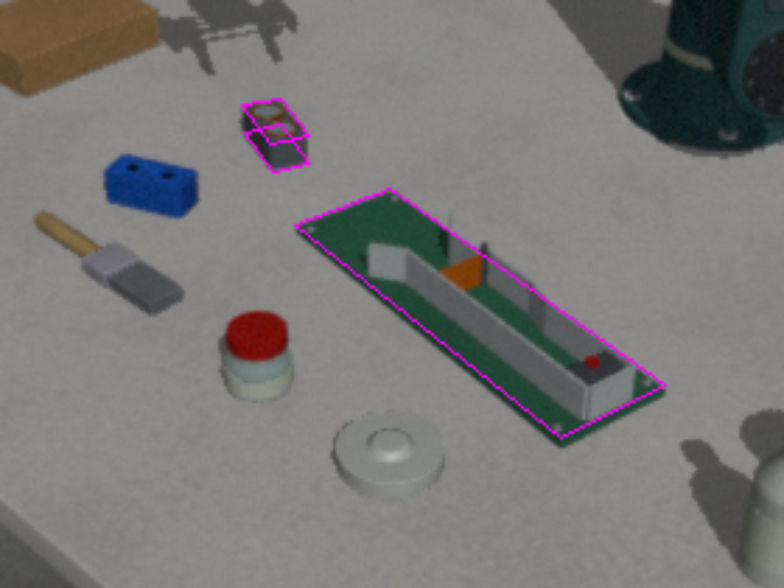

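The overlays sit on the lane and the carrier to within about 2 mm: the carrier is at crop pixel (277, 135) and the lane outline matches. I'll go down and grip.

{"name": "move_arm", "arguments": {
  "jaw": [0.6,0.6,0.6,0.6,0.6,0.6,0.6,0.6,0.6,0.6],
  "delta_pos": [
    [0.0025,0.001,0.03],
    [0,0,0.03],
    [0,0,0.03],
    [0,0,0.03],
    [0,0,0.03],
    [0,0,0.012],
    [0,0,0.012],
    [0,0,0.012],
    [0,0,0.012],
    [0,0,0.0025]
  ],
  "yaw": [0,0,0,0,0,0,0,0,0,0]
}}

```text
time_s: 6.4
tool_pos: [0.4211, -0.2807, 0.0041]
orientation: [-0.001, 0.831, 0.556, -0.0]
ft_force: [1.2, 0.4, 0.1]
opening: 0.0752
grasp_force: 0.0
```

{"name": "move_arm", "arguments": {
  "jaw": [-0.2,-0.2,-0.2,-0.2,-0.2,-0.2],
  "delta_pos": [
    [0,0,0],
    [0,0,0],
    [0,0,0],
    [0,0,0],
    [0,0,0],
    [0,0,0]
  ],
  "yaw": [0,0,0,0,0,0]
}}

```text
time_s: 7.15
tool_pos: [0.422, -0.2815, 0.0055]
orientation: [0.001, 0.831, 0.556, 0.0]
ft_force: [2.1, -0.7, 1.9]
opening: 0.0439
grasp_force: 29.9
```

{"name": "move_arm", "arguments": {
  "jaw": [-0.2,-0.2,-0.2,-0.2,-0.2,-0.2,-0.2,-0.2,-0.2,-0.2],
  "delta_pos": [
    [0,0,-0.02],
    [0,0,-0.02],
    [0,0,-0.02],
    [0,0,0],
    [0,0,0],
    [0.043,0.003,0],
    [0.043,0.003,0],
    [0.043,0.003,0],
    [0.043,0.003,0],
    [0.044,0.0035,0]
  ],
  "yaw": [0,0,0,-0.069,-0.069,0,0,0,0,0]
}}

```text
time_s: 8.4
tool_pos: [0.4733, -0.0695, 0.0636]
orientation: [-0.001, 0.767, 0.642, -0.001]
ft_force: [-0.5, 0.7, -1.9]
opening: 0.0436
grasp_force: 29.9
```

```bash
python3 - <<'E'
from h import *
np.set_printoptions(precision=4,suppress=True)
f=vision.grab_frame("scene");im=f["frame"].copy();s=ctrl.sense();T=tool(s);p=np.array(s["tool_pos"]);print(p,s["ft_force"],s["opening"],np.degrees(np.arctan2(T[1,0],T[0,0])))
o=np.array([.4955,.0467]);a=np.deg2rad(80);u=np.array([np.cos(a),np.sin(a)]);v=np.array([-u[1],u[0]])
print("lane xy",(p[:2]-o)@u,(p[:2]-o)@v)
for z in(p[2]-.004,p[2]+.03):
    P=[proj(f,[*(p[:2]+i*.045*u+j*.022*v),z]) for i,j in((1,1),(1,-1),(-1,-1),(-1,1))]
    cv2.polylines(im,[np.round(np.array(P)).astype(int)],True,(255,0,255),1)
cv2.imwrite("pics/s2.png",cv2.resize(im[110:290,180:420,::-1],None,fx=3.3,fy=3.3))
E
```

```text
[ 0.4743 -0.0641  0.0636] [ 1.3105  3.9406 -2.3263] 0.04376793746841935 80.11843544663951
lane xy -0.11280846073833625 0.0016477059196753586
```

View pics/s2.png

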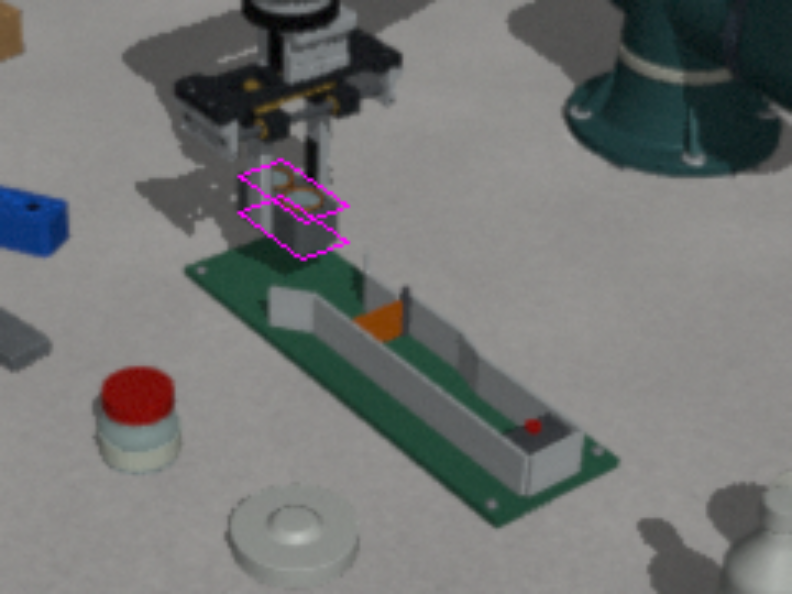

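{"name": "move_arm", "arguments": {
  "jaw": [-0.2,-0.2,-0.2,-0.2,-0.2,-0.2],
  "delta_pos": [
    [-0.004,0.0015,0],
    [0,0,0.015],
    [0,0,0.015],
    [0,0,0.01],
    [0,0,0.005],
    [0,0,0]
  ],
  "yaw": [0,0,0,0,0,0]
}}

```text
time_s: 9.2
tool_pos: [0.475, -0.0754, 0.0195]
orientation: [-0.0, 0.767, 0.642, -0.0]
ft_force: [0.6, -0.5, -2.8]
opening: 0.0435
grasp_force: 29.9
```

{"name": "move_arm", "arguments": {
  "jaw": [-0.2,-0.2,-0.2,-0.2],
  "delta_pos": [
    [0,0,0.003],
    [0,0,0.002],
    [0,0,0.001],
    [0,0,0]
  ],
  "yaw": [0,0,0,0]
}}

```text
time_s: 9.7
tool_pos: [0.4754, -0.0753, 0.014]
orientation: [0.0, 0.766, 0.642, 0.0]
ft_force: [0.4, 0.5, -3.0]
opening: 0.0437
grasp_force: 29.9
```

{"name": "move_arm", "arguments": {
  "jaw": [-0.2,-0.2,-0.2],
  "delta_pos": [
    [0,0,0.001],
    [0,0,0.001],
    [0,0,0]
  ],
  "yaw": [0,0,0]
}}

```text
time_s: 10.07
tool_pos: [0.4756, -0.0753, 0.0134]
orientation: [0.0, 0.766, 0.642, 0.0]
ft_force: [-4.2, 1.4, 4.9]
opening: 0.0441
grasp_force: 29.9
```

{"name": "move_arm", "arguments": {
  "jaw": [0.4,0.4,0.4,0.4,0.4,0.4,0.4,0.4,0.4,0.4],
  "delta_pos": [
    [0,0,0],
    [0,0,0],
    [0,0,0],
    [0,0,0],
    [0,0,-0.02],
    [0,0,-0.03],
    [0,0,-0.03],
    [0,0,-0.02],
    [0,0,0],
    [0,0,0]
  ],
  "yaw": [0,0,0,0,0,0,0,0,0,0]
}}

```text
time_s: 11.32
tool_pos: [0.4747, -0.0752, 0.1109]
orientation: [-0.001, 0.766, 0.642, -0.0]
ft_force: [0.4, -0.1, -0.4]
opening: 0.066
grasp_force: 0.0
```

{"name": "move_arm", "arguments": {
  "jaw": [-1,-1,-1,-1,-1,-1,-1,-1],
  "delta_pos": [
    [-0.03,0,0],
    [-0.03,0,0],
    [-0.03,0,0],
    [-0.01,0,0],
    [0,0,0],
    [0,0,0],
    [0,0,0],
    [0,0,0]
  ],
  "yaw": [0,0,0,0,0,0,0,0]
}}

```text
time_s: 12.32
tool_pos: [0.458, -0.1732, 0.1121]
orientation: [0.0, 0.766, 0.643, 0.0]
ft_force: [0.8, 0.1, 0.2]
opening: 0.0006
grasp_force: 0.0
```

```bash
python3 - <<'E'
from h import *
np.set_printoptions(precision=4,suppress=True)
o=np.array([.4955,.0467]);a=np.deg2rad(80);u=np.array([np.cos(a),np.sin(a)]);v=np.array([-u[1],u[0]])
L=lambda w:np.array([(w[:2]-o)@u,(w[:2]-o)@v])
s=ctrl.sense();print("tool",s["tool_pos"],L(np.array(s["tool_pos"])),s["opening"],s["ft_force"])
for c in("scene","top"):
    f=vision.grab_frame(c);im=f["frame"].copy()
    for d in vision.pinpoint("carrier_center",c)[:2]: print(c,d["p"],d["xy"],L(onz(f,d["xy"],.025)))
    for z in(.008,.042):
        P=[proj(f,[*(o+u*(-.122+i*.045)+j*.022*v),z]) for i,j in((1,1),(1,-1),(-1,-1),(-1,1))]
        cv2.polylines(im,[np.round(np.array(P)).astype(int)],True,(255,0,255),1)
    if c=="scene": a_=cv2.resize(im[110:260,180:380,::-1],(600,450))
    else: b_=cv2.resize(im[190:310,180:370,::-1],(710,450))
cv2.imwrite("pics/s3.png",a_)
cv2.imwrite("pics/t3.png",b_)
E
```

```text
tool [ 0.458  -0.1732  0.1121] [-0.2231 -0.0013] 0.0005858561746261201 [0.7874 0.0798 0.2397]
scene 0.59 [262.7, 189.2] [-0.1209 -0.0103]
top 0.74 [387.5, 158.3] [-0.2368 -0.2341]
top 0.56 [326.4, 245.9] [-0.1265 -0.0017]
```

View pics/s3.png

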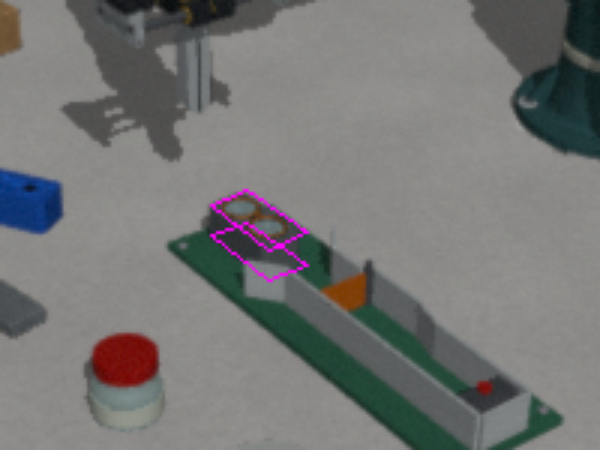

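The carrier stands in the mouth, lined up, with its centre at lane x of about -0.126. The flap is shut, and the shut fingers are behind the carrier. I'll go down and start pushing.

{"name": "move_arm", "arguments": {
  "jaw": [-1,-1,-1,-1,-1,-1,-1],
  "delta_pos": [
    [0,-0.001,0.025],
    [0,0,0.025],
    [0,0,0.025],
    [0,0,0.015],
    [0,0,0.006],
    [0,0,0],
    [0.015,0,0]
  ],
  "yaw": [0,0,0,0,0,0,0]
}}

```text
time_s: 13.4
tool_pos: [0.4603, -0.1593, 0.017]
orientation: [0.001, 0.767, 0.642, 0.001]
ft_force: [0.1, 0.2, -0.1]
opening: 0.0008
grasp_force: 0.0
```

{"name": "move_arm", "arguments": {
  "jaw": [-1,-1,-1,-1,-1,-1,-1,-1,-1,-1],
  "delta_pos": [
    [0.005,0,0],
    [0.005,0,0],
    [0.005,0,0],
    [0.005,0,0],
    [0.005,0,0],
    [0.005,0,0],
    [0.005,0,0],
    [0.005,0,0],
    [0.005,0,0],
    [0.005,0,0]
  ],
  "yaw": [0,0,0,0,0,0,0,0,0,0]
}}

```text
time_s: 14.65
tool_pos: [0.4682, -0.1093, 0.0159]
orientation: [-0.0, 0.766, 0.642, 0.0]
ft_force: [0.1, -1.3, -0.7]
opening: 0.0003
grasp_force: 0.8
```

{"name": "move_arm", "arguments": {
  "jaw": [-1,-1,-1,-1,-1,-1,-1,-1,-1,-1],
  "delta_pos": [
    [0.004,0,0],
    [0.004,0,0],
    [0.004,0,0],
    [0.004,0,0],
    [0.004,0,0],
    [0.004,0,0],
    [0.004,0,0],
    [0.004,0,0],
    [0.004,0,0],
    [0.004,0,0]
  ],
  "yaw": [0,0,0,0,0,0,0,0,0,0]
}}

```text
time_s: 15.9
tool_pos: [0.4752, -0.0699, 0.0159]
orientation: [-0.0, 0.766, 0.642, 0.0]
ft_force: [-0.3, -1.4, -0.2]
opening: 0.0003
grasp_force: 0.6
```

{"name": "move_arm", "arguments": {
  "jaw": [-1,-1,-1,-1,-1,-1,-1,-1],
  "delta_pos": [
    [0.003,0,0],
    [0.003,0,0],
    [0.003,0,0],
    [0.003,0,0],
    [0.003,0,0],
    [0.003,0,0],
    [0.003,0,0],
    [0.003,0,0]
  ],
  "yaw": [0,0,0,0,0,0,0,0]
}}

```text
time_s: 16.9
tool_pos: [0.4795, -0.0471, 0.0161]
orientation: [0.001, 0.766, 0.642, -0.0]
ft_force: [-1.7, -4.6, -0.6]
opening: 0.0003
grasp_force: 2.0
```

```bash
cat > look.py <<'E'
import sys
from h import *
np.set_printoptions(precision=4,suppress=True)
o=np.array([.4955,.0467]);a=np.deg2rad(80);u=np.array([np.cos(a),np.sin(a)]);v=np.array([-u[1],u[0]])
L=lambda w:np.array([(w[:2]-o)@u,(w[:2]-o)@v])
s=ctrl.sense();F=np.array(s["ft_force"]);print("tool",L(np.array(s["tool_pos"])),s["tool_pos"][2],"F",F[:2]@u,F[:2]@v,F[2],s["time_s"])
f=vision.grab_frame("scene");im=f["frame"]
for d in vision.pinpoint("carrier_center","scene")[:2]: print(d["p"],d["xy"],L(onz(f,d["xy"],.025)))
cv2.imwrite(f"pics/{sys.argv[1]}.png",cv2.resize(im[130:280,220:420,::-1],(800,600)))
E
python3 look.py s4
```

```text
tool [-0.0952 -0.0005] 0.016070263003569275 F -4.823344476368126 0.8392645473527028 -0.6368448920789214 16.9
0.55 [283.0, 200.6] [-0.0441  0.0012]
```

View pics/s4.png

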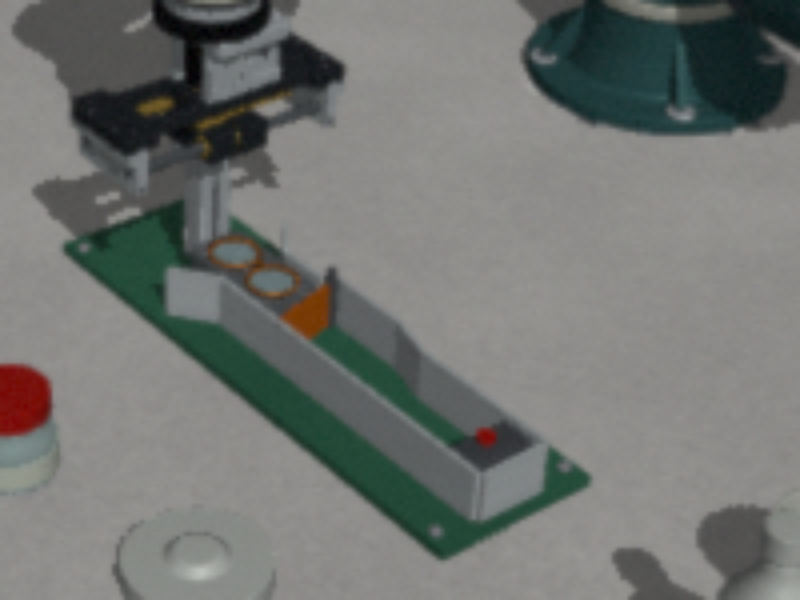

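The carrier is straight in the channel, with its nose at the flap (crop pixel about (310, 300)). The push is about 5 N. I'll carry on slowly through the flap.

{"name": "move_arm", "arguments": {
  "jaw": [-1,-1,-1,-1,-1,-1],
  "delta_pos": [
    [0.002,0,0],
    [0.002,0,0],
    [0.002,0,0],
    [0.002,0,0],
    [0.002,0,0],
    [0.002,0,0]
  ],
  "yaw": [0,0,0,0,0,0]
}}

```text
time_s: 17.75
tool_pos: [0.4819, -0.0351, 0.0161]
orientation: [0.001, 0.767, 0.642, 0.0]
ft_force: [-0.3, -5.0, -1.0]
opening: 0.0004
grasp_force: 2.3
```

{"name": "move_arm", "arguments": {
  "jaw": [-1,-1,-1,-1,-1,-1,-1,-1,-1,-1],
  "delta_pos": [
    [0.0025,0,0],
    [0.0025,0,0],
    [0.0025,0,0],
    [0.0025,0,0],
    [0.0025,0,0],
    [0.0025,0,0],
    [0.0025,0,0],
    [0.0025,0,0],
    [0.0025,0,0],
    [0.0025,0,0]
  ],
  "yaw": [0,0,0,0,0,0,0,0,0,0]
}}

```text
time_s: 19.0
tool_pos: [0.4859, -0.0099, 0.016]
orientation: [-0.0, 0.766, 0.642, 0.0]
ft_force: [0.9, -3.8, 0.4]
opening: 0.0004
grasp_force: 1.8
```

{"name": "move_arm", "arguments": {
  "jaw": [-1,-1,-1,-1,-1,-1,-1,-1,-1,-1],
  "delta_pos": [
    [0.003,0,0],
    [0.003,0,0],
    [0.003,0,0],
    [0.003,0,0],
    [0.003,0,0],
    [0.003,0,0],
    [0.003,0,0],
    [0.003,0,0],
    [0.003,0,0],
    [0.003,0,0]
  ],
  "yaw": [0,0,0,0,0,0,0,0,0,0]
}}

```text
time_s: 20.25
tool_pos: [0.4912, 0.0196, 0.016]
orientation: [-0.0, 0.766, 0.642, 0.0]
ft_force: [-0.3, -2.5, 0.5]
opening: 0.0004
grasp_force: 1.4
```

{"name": "move_arm", "arguments": {
  "jaw": [-1,-1,-1,-1,-1,-1,-1,-1,-1,-1],
  "delta_pos": [
    [0.003,0,0],
    [0.003,0,0],
    [0.003,0,0],
    [0.003,0,0],
    [0.003,0,0],
    [0.003,0,0],
    [0.003,0,0],
    [0.003,0,0],
    [0.003,0,0],
    [0.003,0,0]
  ],
  "yaw": [0,0,0,0,0,0,0,0,0,0]
}}

```text
time_s: 21.5
tool_pos: [0.4965, 0.0491, 0.016]
orientation: [-0.0, 0.766, 0.642, 0.0]
ft_force: [1.5, -2.7, -0.6]
opening: 0.0005
grasp_force: 1.1
```

```bash
python3 look.py s5
```

```text
tool [ 0.0026 -0.0005] 0.015987079145367886 F -2.417915064660368 -1.9390751828718047 -0.6160606190383068 21.5
0.83 [303.7, 219.0] [ 0.0527 -0.0067]
```

View pics/s5.png

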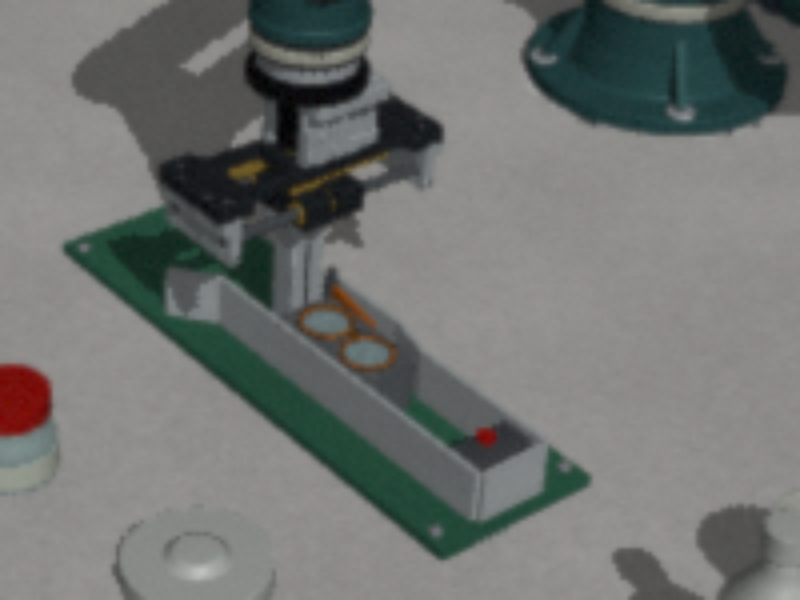

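The flap is open along the left wall, held by the carrier, whose centre is at about 0.055. The carrier is straight.

{"name": "move_arm", "arguments": {
  "jaw": [-1,-1,-1,-1,-1,-1,-1,-1,-1,-1],
  "delta_pos": [
    [0.0035,0,0],
    [0.0035,0,0],
    [0.0035,0,0],
    [0.0035,0,0],
    [0.0035,0,0],
    [0.0035,0,0],
    [0.0035,0,0],
    [0.0035,0,0],
    [0.0035,0,0],
    [0.0035,0,0]
  ],
  "yaw": [0,0,0,0,0,0,0,0,0,0]
}}

```text
time_s: 22.85
tool_pos: [0.5025, 0.0836, 0.016]
orientation: [-0.0, 0.766, 0.642, 0.0]
ft_force: [0.3, -1.8, 0.0]
opening: 0.0005
grasp_force: 1.1
```

{"name": "move_arm", "arguments": {
  "jaw": [-1,-1,-1,-1,-1,-1],
  "delta_pos": [
    [0.0015,0,0],
    [0.0015,0,0],
    [0.0015,0,0],
    [0.0015,0,0],
    [0.0015,0,0],
    [0.0015,0,0]
  ],
  "yaw": [0,0,0,0,0,0]
}}

```text
time_s: 23.6
tool_pos: [0.5038, 0.0919, 0.016]
orientation: [0.0, 0.767, 0.642, -0.0]
ft_force: [-0.5, -3.8, 2.4]
opening: 0.0005
grasp_force: 2.2
```

{"name": "move_arm", "arguments": {
  "jaw": [-1,-1,-1,-1,-1,-1],
  "delta_pos": [
    [0.001,0,0],
    [0.001,0,0],
    [0.001,0,0],
    [0.001,0,0],
    [0.001,0,0],
    [0.001,0,0]
  ],
  "yaw": [0,0,0,0,0,0]
}}

```text
time_s: 24.35
tool_pos: [0.5049, 0.098, 0.016]
orientation: [-0.0, 0.766, 0.642, -0.0]
ft_force: [-2.0, -5.8, 2.0]
opening: 0.0003
grasp_force: 2.6
```

{"name": "move_arm", "arguments": {
  "jaw": [-1,-1,-1,-1],
  "delta_pos": [
    [0.001,0,0],
    [0.001,0,0],
    [0.001,0,0],
    [0.001,0,0]
  ],
  "yaw": [0,0,0,0]
}}

```text
time_s: 24.85
tool_pos: [0.5056, 0.102, 0.016]
orientation: [-0.0, 0.766, 0.642, -0.0]
ft_force: [-1.2, -5.1, 1.8]
opening: 0.0004
grasp_force: 2.6
```

{"name": "move_arm", "arguments": {
  "jaw": [-1,-1,-1],
  "delta_pos": [
    [0.001,0,0],
    [0.001,0,0],
    [0.001,0,0]
  ],
  "yaw": [0,0,0]
}}

```text
time_s: 25.22
tool_pos: [0.5062, 0.1049, 0.016]
orientation: [-0.0, 0.766, 0.642, -0.0]
ft_force: [-1.5, -4.8, 2.8]
opening: 0.0005
grasp_force: 2.6
```

{"name": "move_arm", "arguments": {
  "jaw": [-1,-1,-1],
  "delta_pos": [
    [0.001,0,0],
    [0.001,0,0],
    [0.001,0,0]
  ],
  "yaw": [0,0,0]
}}

```text
time_s: 25.6
tool_pos: [0.5068, 0.1084, 0.016]
orientation: [-0.0, 0.767, 0.642, 0.0]
ft_force: [-1.4, -3.3, 2.2]
opening: 0.0003
grasp_force: 1.7
```

{"name": "move_arm", "arguments": {
  "jaw": [-1,-1,-1],
  "delta_pos": [
    [0.001,0,0],
    [0.001,0,0],
    [0.001,0,0]
  ],
  "yaw": [0,0,0]
}}

```text
time_s: 25.98
tool_pos: [0.5073, 0.111, 0.016]
orientation: [-0.0, 0.766, 0.642, -0.0]
ft_force: [-2.9, -3.0, 2.5]
opening: 0.0005
grasp_force: 2.0
```

```bash
python3 look.py s6
```

```text
tool [ 0.0653 -0.0004] 0.0159977729178906 F -3.4936264373171553 2.280905118520325 2.482049980479949 25.975
0.7 [322.9, 229.7] [0.1152 0.0036]
```

View pics/s6.png

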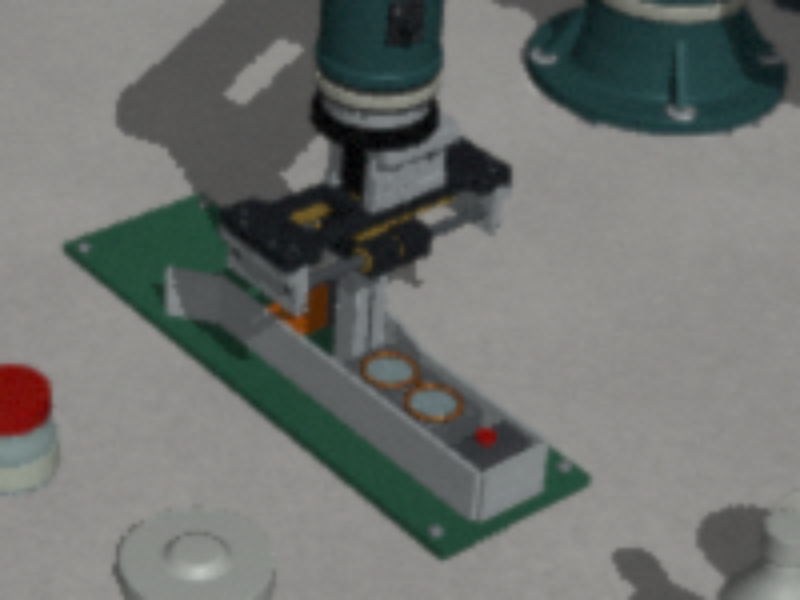

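The carrier is close to the stop, which begins at about crop pixel (465, 430). The flap has swung nearly shut behind the fingers. I'll keep feeling my way.

{"name": "move_arm", "arguments": {
  "jaw": [-1,-1,-1],
  "delta_pos": [
    [0.001,0,0],
    [0.001,0,0],
    [0.001,0,0]
  ],
  "yaw": [0,0,0]
}}

```text
time_s: 26.45
tool_pos: [0.5078, 0.1139, 0.016]
orientation: [-0.0, 0.766, 0.642, -0.0]
ft_force: [-3.5, -3.9, 2.3]
opening: 0.0002
grasp_force: 2.3
```

{"name": "move_arm", "arguments": {
  "jaw": [-1,-1,-1],
  "delta_pos": [
    [0.001,0,0],
    [0.001,0,0],
    [0.001,0,0]
  ],
  "yaw": [0,0,0]
}}

```text
time_s: 26.82
tool_pos: [0.5079, 0.1147, 0.016]
orientation: [0.001, 0.766, 0.642, -0.002]
ft_force: [-4.1, -9.1, 5.3]
opening: 0.0005
grasp_force: 5.1
```

{"name": "move_arm", "arguments": {
  "jaw": [-1,-1],
  "delta_pos": [
    [0.0005,0,0],
    [0.0005,0,0]
  ],
  "yaw": [0,0]
}}

```text
time_s: 27.08
tool_pos: [0.5081, 0.1156, 0.016]
orientation: [0.001, 0.767, 0.642, -0.002]
ft_force: [-3.3, -10.4, 4.8]
opening: 0.0005
grasp_force: 5.1
```

{"name": "move_arm", "arguments": {
  "jaw": [-1,-1],
  "delta_pos": [
    [0.0005,0,0],
    [0,0,0]
  ],
  "yaw": [0,0]
}}

```text
time_s: 27.32
tool_pos: [0.5082, 0.1161, 0.016]
orientation: [0.001, 0.767, 0.642, -0.002]
ft_force: [-4.1, -9.3, 4.2]
opening: 0.0007
grasp_force: 5.0
```

{"name": "move_arm", "arguments": {
  "jaw": [-1,-1,-1,-1],
  "delta_pos": [
    [0.0005,0,0],
    [0.0005,0,0],
    [0.0005,0,0],
    [0.0005,0,0]
  ],
  "yaw": [0,0,0,0]
}}

```text
time_s: 27.82
tool_pos: [0.5085, 0.118, 0.016]
orientation: [0.001, 0.767, 0.642, -0.002]
ft_force: [-4.1, -9.6, 5.0]
opening: 0.0002
grasp_force: 5.1
```

{"name": "move_arm", "arguments": {
  "jaw": [-1,-1,-1,-1],
  "delta_pos": [
    [0.0005,0,0],
    [0.0005,0,0],
    [0.0005,0,0],
    [0.0005,0,0]
  ],
  "yaw": [0,0,0,0]
}}

```text
time_s: 28.32
tool_pos: [0.5089, 0.12, 0.016]
orientation: [0.001, 0.767, 0.642, -0.002]
ft_force: [-5.6, -10.0, 4.4]
opening: 0.0004
grasp_force: 5.1
```

{"name": "move_arm", "arguments": {
  "jaw": [-1,-1,-1],
  "delta_pos": [
    [0.0005,0,0],
    [0.0005,0,0],
    [0.0005,0,0]
  ],
  "yaw": [0,0,0]
}}

```text
time_s: 28.7
tool_pos: [0.5092, 0.1214, 0.016]
orientation: [0.001, 0.767, 0.642, -0.002]
ft_force: [-4.3, -10.1, 4.5]
opening: 0.0005
grasp_force: 5.1
```

{"name": "move_arm", "arguments": {
  "jaw": [-1,-1],
  "delta_pos": [
    [0.0005,0,0],
    [0.0005,0,0]
  ],
  "yaw": [0,0]
}}

```text
time_s: 28.95
tool_pos: [0.5092, 0.1219, 0.016]
orientation: [0.002, 0.767, 0.642, -0.003]
ft_force: [-4.6, -11.8, 5.7]
opening: 0.0003
grasp_force: 6.2
```

{"name": "move_arm", "arguments": {
  "jaw": [-1,-1],
  "delta_pos": [
    [0.0004,0,0],
    [0,0,0]
  ],
  "yaw": [0,0]
}}

```text
time_s: 29.2
tool_pos: [0.5092, 0.1218, 0.016]
orientation: [0.002, 0.767, 0.642, -0.003]
ft_force: [-4.6, -11.6, 5.3]
opening: 0.0006
grasp_force: 6.3
```

{"name": "move_arm", "arguments": {
  "jaw": [-1,-1],
  "delta_pos": [
    [0.0006,0,0],
    [0,0,0]
  ],
  "yaw": [0,0]
}}

```text
time_s: 29.45
tool_pos: [0.5092, 0.1218, 0.016]
orientation: [0.002, 0.767, 0.642, -0.003]
ft_force: [-4.4, -12.8, 6.8]
opening: 0.0002
grasp_force: 7.1
```

{"name": "move_arm", "arguments": {
  "jaw": [-1,-1,-1,-1,-1,-1,-1,-1,-1,-1],
  "delta_pos": [
    [0.0004,0,0],
    [0,0,0],
    [0,0,0],
    [0,0,0],
    [0,0,0],
    [0,0,0],
    [0,0,0],
    [0,0,0],
    [0,0,0],
    [0,0,0]
  ],
  "yaw": [0,0,0,0,0,0,0,0,0,0]
}}

```text
time_s: 30.7
tool_pos: [0.5092, 0.1218, 0.016]
orientation: [0.002, 0.767, 0.642, -0.004]
ft_force: [-5.2, -13.4, 6.5]
opening: 0.0001
grasp_force: 7.5
```

{"name": "move_arm", "arguments": {
  "jaw": [-1,-1,-1,-1,-1,-1,-1,-1,-1,-1],
  "delta_pos": [
    [-0.002,0,0],
    [-0.002,0,0],
    [-0.002,0,0],
    [-0.002,0,0],
    [0,0,0],
    [0,0,-0.02],
    [0,0,-0.03],
    [0,0,-0.03],
    [0,0,-0.04],
    [0,0,-0.04]
  ],
  "yaw": [0,0,0,0,0,0,0,0,0,0]
}}

```text
time_s: 31.95
tool_pos: [0.5087, 0.1187, 0.1771]
orientation: [-0.0, 0.766, 0.642, 0.0]
ft_force: [0.4, -0.8, -0.4]
opening: 0.0004
grasp_force: 0.0
```

{"name": "move_arm", "arguments": {
  "jaw": [-1,-1,-1,-1,-1,-1,-1,-1],
  "delta_pos": [
    [-0.03,0,-0.03],
    [-0.03,0,-0.03],
    [-0.03,0,-0.03],
    [-0.03,0,0],
    [-0.03,0,0],
    [0,0,0],
    [0,0,0],
    [0,0,0]
  ],
  "yaw": [0,0,0,0,0,0,0,0]
}}

```text
time_s: 32.95
tool_pos: [0.4826, -0.0284, 0.2659]
orientation: [-0.0, 0.766, 0.643, 0.0]
ft_force: [-1.4, -0.0, -0.6]
opening: 0.0005
grasp_force: 0.0
```

```bash
python3 look.py s7
```

```text
tool [-0.0762 -0.0004] 0.2658619399219895 F -0.28160858116723947 1.4040769054077897 -0.5980765611654061 32.95
0.68 [326.0, 233.0] [0.1298 0.0009]
```

View pics/s7.png

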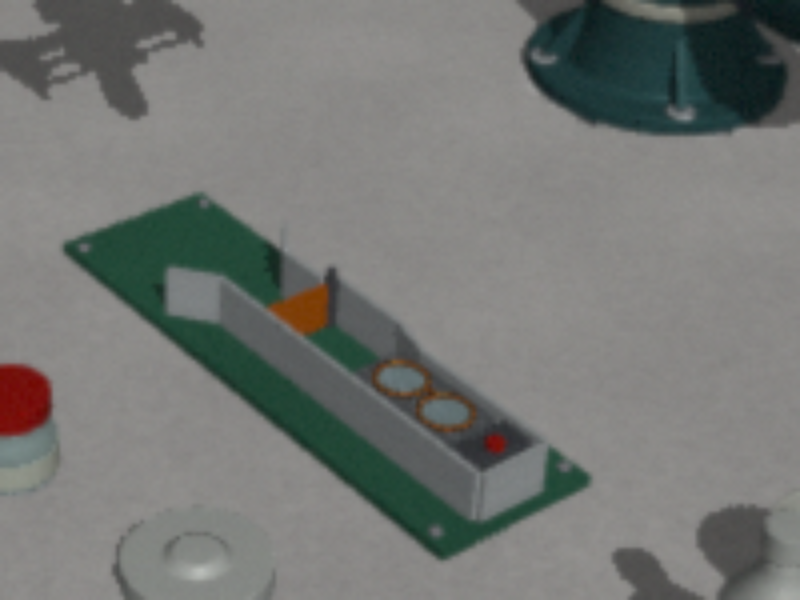

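The flap is shut (crop pixel about (300, 308)). The carrier is flat against the stop, and the pin's red marker has moved from (486, 437) to (496, 444), which is about 8 mm. I'm handing the job in.

```bash
python3 -c "
from bench import order
print(order.close_job())"
```

```text
the job is handed in; nothing more can be done
None
```

The job is handed in, with no verdict returned: the carrier is home on the stop with the pin pressed about 8 mm, bedded at about 15 N for a second, the flap is shut behind it, and no bystander was touched.

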